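Sort the sample jars into their colour-coded dishes

TASK

Get the four squat sample jars ready for the incubator: carry each one, kept upright, to the dish of the same colour as its lid and set it down gently so that it stands flat inside the dish, clear of the rim. Leave the two slim capped bottles standing where they are, even though their caps have similar colours.

Things in the scene. Friction and masses are not known exactly. Their poses are not given: they have to be found in the camera images.
- jar_red: Squat white plastic sample jar with a red lid as wide as the jar: a plain upright cylinder 56 mm in diameter and 80 mm tall over all, about 150 to 310 g, loose. Origin at the centre of its underside, z up; it is round, so its yaw means nothing. It can be gripped by its round sides at any height, from any direction.
- dish_red: Shallow round red plastic dish, empty, fixed to the counter: 92 mm across the rim, 12 mm high, flat floor 4 mm thick and at least 80 mm across inside. Origin at the centre of its underside, z up; it does not move.
- jar_blue: Squat white plastic sample jar with a blue lid as wide as the jar: a plain upright cylinder 56 mm in diameter and 80 mm tall over all, about 150 to 310 g, loose. Origin at the centre of its underside, z up; it is round, so its yaw means nothing. It can be gripped by its round sides at any height, from any direction.
- dish_blue: Shallow round blue plastic dish, empty, fixed to the counter: 92 mm across the rim, 12 mm high, flat floor 4 mm thick and at least 80 mm across inside. Origin at the centre of its underside, z up; it does not move.
- jar_yellow: Squat white plastic sample jar with a yellow lid as wide as the jar: a plain upright cylinder 56 mm in diameter and 80 mm tall over all, about 150 to 310 g, loose. Origin at the centre of its underside, z up; it is round, so its yaw means nothing. It can be gripped by its round sides at any height, from any direction.
- dish_yellow: Shallow round yellow plastic dish, empty, fixed to the counter: 92 mm across the rim, 12 mm high, flat floor 4 mm thick and at least 80 mm across inside. Origin at the centre of its underside, z up; it does not move.
- jar_green: Squat white plastic sample jar with a green lid as wide as the jar: a plain upright cylinder 56 mm in diameter and 80 mm tall over all, about 150 to 310 g, loose. Origin at the centre of its underside, z up; it is round, so its yaw means nothing. It can be gripped by its round sides at any height, from any direction.
- dish_green: Shallow round green plastic dish, empty, fixed to the counter: 92 mm across the rim, 12 mm high, flat floor 4 mm thick and at least 80 mm across inside. Origin at the centre of its underside, z up; it does not move.
- bottle_white: Bystander: slim white bottle with a sloping shoulder and a narrow blue cap, 42 mm in diameter (cap 27 mm), 105 mm tall, loose, easily knocked over. Origin at the centre of its underside, z up. Not a jar; it stays where it is.
- bottle_amber: Bystander: slim amber bottle with a sloping shoulder and a narrow red cap, 42 mm in diameter (cap 27 mm), 105 mm tall, loose, easily knocked over. Origin at the centre of its underside, z up. Not a jar; it stays where it is.

How it is judged:
By the outcome, as a careful person would: the job done as asked, in the order asked, and still so for the second after the job is handed in, with the robot touching nothing.
It also fails if it takes over 106 s, if anything falls off the work surface, if the arm or the gripper's body presses on something with over 40 N, if the wrist force passes 120 N, or if a joint passes its speed limit or range.

ROBOT

A 6-joint arm with a two-finger parallel gripper is mounted at the origin on the work surface. World frame = base frame: x ahead of the robot, y to its left, z up, the work surface at z = 0. Lengths are in m, angles in rad, forces in N, time in s.
With the tool pointing down it reaches from about 0.375 to 0.975 m from the base axis. Payload 3.8 kg.
Tool frame: the origin (TCP) lies midway between the tips of the shut fingers; the grasp point (between the pads) lies 19 mm behind it; z points along the fingers, y is the direction in which the jaws open and shut (so a half turn about z gives the same grasp; the last joint's range is limited). The gripper opens to 85 mm and grips with 20 to 120 N. Pads are 22 mm wide; open, the fingers measure 114 mm over their backs; the gripper's body (76 mm by 85 mm) begins 54 mm behind the grasp point. The pads swing forward as they close: fully open they stand 13 mm farther back than shut.
Start: joints at [1.313, 0.264, 1.604, -0, 1.274, -0.037], TCP at [0.148, 0.659, 0.231] pointing down, gripper open.
Joint ranges: [-2.63, 2.63], [-0.94, 2.18], [0.31, 2.57], [-1.31, 4.45], [0, 2.66], [-2.55, 2.55]. Speed limits (rad/s): [2.57, 2.57, 3.14, 3.14, 3.14, 3.14].

INTERFACE

Orientations are given as a rotation vector (axis times angle).
In Python, from workcell import bot gives the robot as it stands.
- The arm moves only by the tool drive_tool, never from a script. Its argument "deltas" is a list of rows, each an object with "hand": the opening, from 0 (shut) to 1 (fully open); "offset": the shift along the world's x, y, z in cm, a list of three; "angular": the turn, a rotation vector about the world's x, y, z in degrees, a list of three. A call has 1 to 8 rows; each row is the pose to reach, as a shift and turn from the pose commanded when the call began; what a row does not reach only later rows make up. A row lasts 1/8 s, in which the tool goes at most 62.5 mm and 10.7 degrees, less where a joint would pass 70% of its speed; a pose out of reach is approached as far as the arm can. A call with a gripper value outside its range is refused whole. The fingers move at their own pace and stop on an object; "force" is the grip in N (left out, the last holds). Time passes only in rows, so rows that repeat a pose let the fingers close. It gives the time, the measured TCP pose, the force and the opening at its end, in the units of the state.
- bot.read_state(): the state, without advancing time (a new reading comes with each control period).
- bot.read_camera(name): name is "side" or "top" or "wrist"; returns a dict with "frame" (400x640x3 uint8, blue, green, red), "mtx" (3x3 intrinsics, pixels), "R" (3x3) and "t" (3): a world point X has camera coordinates R X + t. Camera axes: x right, y down, z forward; pixel columns grow to the right and rows downward; lengths in m; the calibration is good to about 2 mm. A picture is of the moment at which its call begins. There is no depth.
- bot.finish_job(): hands the job in, once; it reports no verdict.
The state is a dict: "time": time; "q": joint angles; "joint_vel": joint speeds; "joint_torque": joint torques, N m; "tool_pos": TCP position; "tcp_rot": TCP orientation; "wrist_force": force on the tool from outside, world axes, zero at the start; "torque": the same for the moment, N m; "width": opening from 0.0 (shut) to 1.0 (fully open).
Only numpy, scipy, OpenCV 4.12 (cv2) and the standard library are available. Lean on these libraries where they do the work, as an engineer would, in place of code of your own. Each camera call takes 0.05 s, during which the arm holds its last target. There are 200 camera calls.

## Working session

There is one attempt and no reset: what is moved stays moved. The work goes in short steps, Python scripts to look and compute and a tool call to move; the robot and the scene stay as the last step left them, time stands still between calls to the robot, and variables do not carry over. Pictures are saved under pics/ and viewed, about 12 in all and at most 16, crops included, and the job is handed in when it is done.

Besides the shell and the picture viewer there is one more tool, called after "Request:" by a JSON object that holds its "op" and its "data". drive_tool: Moves the arm, as the interface text tells. Its arguments: {"type":"object","properties":{"deltas":{"type":"array"},"force":{"type":"number"}},"required":["deltas"]}

```bash
ls; mkdir -p pics
python3 - <<'E'
from workcell import bot
import cv2
print(bot.read_state())
for n in("top","side"):
    c=bot.read_camera(n); cv2.imwrite(f"pics/{n}0.png",c["frame"]); print(n,c["mtx"].tolist(),c["R"].round(3).tolist(),c["t"].round(3).tolist())
E
```

```text
pics
{'time': 0.0, 'q': array([ 1.31307521e+00,  2.64764685e-01,  1.60536335e+00, -5.30559505e-05,
        1.27369264e+00, -3.68803352e-02]), 'joint_vel': array([-0.00030665, -0.00156452,  0.00148694, -0.00033633, -0.00111452,
        0.00035146]), 'joint_torque': array([-8.66219052e-04, -5.15120816e+01, -3.67315006e+01, -1.87308019e-04,
        1.29331238e-02,  1.15432528e-05]), 'tool_pos': array([0.14768027, 0.65790499, 0.22996   ]), 'tcp_rot': array([-0.34613633, -3.12218555,  0.00347327]), 'wrist_force': array([ 0.17979858, -0.42231144,  0.06106827]), 'torque': array([ 0.08555206,  0.02386581, -0.01424563]), 'width': 1.004513412586543}
top [[444.4057746990179, 0.0, 315.5244949153199], [0.0, 444.4057746990179, 205.13292804677548], [0.0, 0.0, 1.0]] [[0.006, -1.0, 0.001], [-0.978, -0.006, -0.21], [0.21, -0.0, -0.978]] [0.008, 0.507, 1.008]
side [[485.82957502377303, 0.0, 322.9050404978775], [0.0, 485.82957502377303, 196.47637385963975], [0.0, 0.0, 1.0]] [[-0.993, -0.12, 0.004], [-0.094, 0.753, -0.651], [0.075, -0.647, -0.759]] [0.505, 0.068, 1.223]
```

View pics/top0.png

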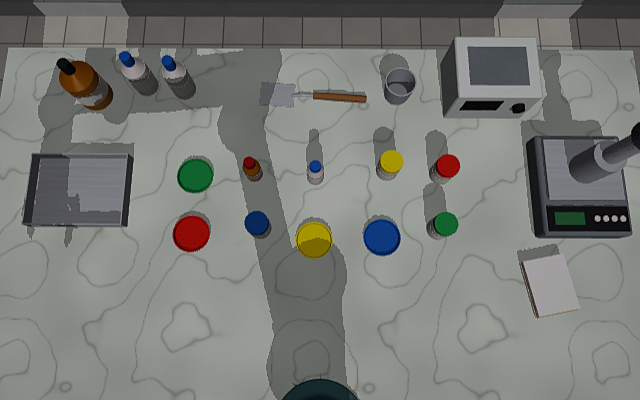

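View pics/side0.png

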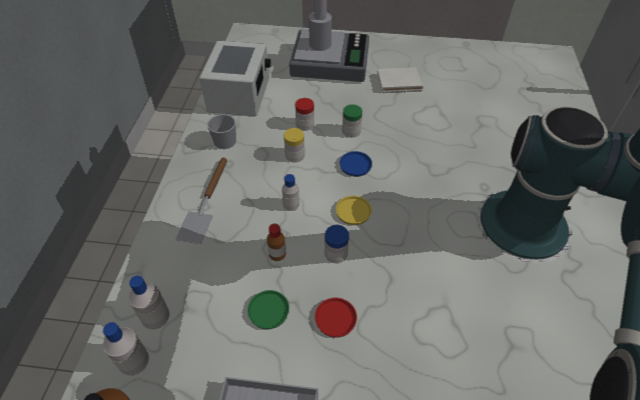

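The top view shows the jar lids: blue (256,223), yellow (391,161), red (447,166), green (445,224). The dishes are green (195,175), red (191,233), yellow (314,240), blue (382,237). The bottles are amber (252,168) and white (315,170). The side view agrees.

```bash
cat > h.py <<'E'
import cv2,numpy as np
HUE={'red':[(0,8),(172,180)],'yellow':[(20,35)],'green':[(50,85)],'blue':[(105,125)]}
def blobs(fr,col,amin=60):
    h=cv2.cvtColor(fr,cv2.COLOR_BGR2HSV); m=0
    for a,b in HUE[col]: m=m|cv2.inRange(h,(a,120,50),(b,255,255))
    n,l,s,c=cv2.connectedComponentsWithStats(m)
    return [(c[i],s[i]) for i in range(1,n) if s[i][4]>=amin]
def ray(c,p):
    d=c["R"].T@np.linalg.solve(c["mtx"],[p[0],p[1],1.]); return -c["R"].T@c["t"],d
def onz(c,p,z):
    o,d=ray(c,p); return o+d*(z-o[2])/d[2]
def tri(r1,r2):
    A=np.c_[r1[1],-r2[1]]; s=np.linalg.lstsq(A,r2[0]-r1[0],rcond=None)[0]
    a=r1[0]+s[0]*r1[1]; b=r2[0]+s[1]*r2[1]; return (a+b)/2,np.linalg.norm(a-b)
def proj(c,X):
    p=c["mtx"]@(c["R"]@np.array(X)+c["t"]); return p[:2]/p[2]
E
python3 - <<'E'
from h import *
from workcell import bot
T=bot.read_camera("top");S=bot.read_camera("side")
for col in HUE:
    bt=blobs(T["frame"],col);bs=blobs(S["frame"],col)
    for p,s in bt:
        for q,s2 in bs:
            X,e=tri(ray(T,p),ray(S,q))
            if e<.012 and -.02<X[2]<.15: print(col,p.round(),s[2:],q.round(),s2[2:],X.round(4),"e",e.round(4),"top@z.012",onz(T,p,.012).round(4)[:2],"@.075",onz(T,p,.075).round(4)[:2])
E
```

```text
red [448. 166.] [ 24  24 441] [304. 106.] [ 19  16 242] [ 0.6008 -0.3042  0.0716] e 0.002 top@z.012 [ 0.6204 -0.3229] @.075 [ 0.6008 -0.3034]
red [248. 162.] [ 13  12 101] [274. 231.] [ 12  14 132] [0.5992 0.1688 0.0962] e 0.0025 top@z.012 [0.6273 0.182 ] @.075 [0.6073 0.1721]
red [191. 233.] [  38   37 1066] [335. 317.] [  42   39 1281] [0.4437 0.3172 0.0099] e 0.0006 top@z.012 [0.4437 0.3166] @.075 [0.4344 0.2988]
yellow [391. 161.] [ 24  24 441] [294. 137.] [ 20  18 290] [ 0.6102 -0.1686  0.0726] e 0.002 top@z.012 [ 0.6307 -0.1794] @.075 [ 0.6105 -0.1683]
yellow [314. 240.] [  38   37 1081] [353. 210.] [ 35  28 788] [0.4295 0.0152 0.0089] e 0.0008 top@z.012 [0.4295 0.0152] @.075 [0.421 0.015]
green [195. 175.] [ 36  34 953] [268. 309.] [  40   38 1172] [0.5913 0.3165 0.0093] e 0.0011 top@z.012 [0.5911 0.3157] @.075 [0.5732 0.298 ]
green [446. 224.] [ 23  24 439] [353. 112.] [ 18  16 211] [ 0.4598 -0.2919  0.0723] e 0.0025 top@z.012 [ 0.4715 -0.3101] @.075 [ 0.4606 -0.2913]
blue [126.  59.] [ 15  16 152] [112. 332.] [ 18  20 259] [0.8388 0.4609 0.1395] e 0.0009 top@z.012 [0.9136 0.5211] @.075 [0.8769 0.4914]
blue [168.  63.] [ 15  16 155] [138. 284.] [ 16  18 220] [0.8294 0.3608 0.139 ] e 0.001 top@z.012 [0.9026 0.4075] @.075 [0.8666 0.3844]
blue [168.  63.] [ 15  16 155] [112. 332.] [ 18  20 259] [0.9038 0.4081 0.0103] e 0.0003 top@z.012 [0.9026 0.4075] @.075 [0.8666 0.3844]
blue [315. 166.] [ 11  13 114] [289. 180.] [10 13 96] [0.5907 0.013  0.0961] e 0.0012 top@z.012 [0.6172 0.0131] @.075 [0.5978 0.013 ]
blue [256. 222.] [ 23  24 438] [336. 236.] [ 24  23 429] [0.4605 0.1496 0.0724] e 0.0016 top@z.012 [0.4718 0.1576] @.075 [0.4608 0.1491]
blue [381. 237.] [  38   37 1047] [355. 163.] [ 32  24 601] [ 0.4367 -0.1508  0.0087] e 0.0014 top@z.012 [ 0.4369 -0.1504] @.075 [ 0.428 -0.141]
```

The triangulated heights come out right: lids about 0.072, dishes about 0.009, caps about 0.096. I'll start with the blue jar and move over it first.

Request:
{"op": "drive_tool", "data": {"deltas": [{"hand": 1,"offset": [1.5,-2.5,0],"angular": [0,0,0]},{"hand": 1,"offset": [4.5,-7.3,-0.5],"angular": [0,0,0]},{"hand": 1,"offset": [7.5,-12.2,-1],"angular": [0,0,0]},{"hand": 1,"offset": [10.5,-17.1,-1.5],"angular": [0,0,0]},{"hand": 1,"offset": [13.5,-22,-2],"angular": [0,0,0]},{"hand": 1,"offset": [16.5,-26.8,-2.5],"angular": [0,0,0]},{"hand": 1,"offset": [19.5,-31.7,-3],"angular": [0,0,0]},{"hand": 1,"offset": [22.5,-36.6,-3.5],"angular": [0,0,0]}], "force": 40}}

```text
time: 1.2
tool_pos: [0.3735, 0.291, 0.1962]
tcp_rot: [0.346, 3.122, 0.001]
wrist_force: [0.8, 0.2, -0.7]
width: 1.003
```

Request:
{"op": "drive_tool", "data": {"deltas": [{"hand": 1,"offset": [3,-4.9,-0.5],"angular": [0,0,0]},{"hand": 1,"offset": [6,-9.8,-1],"angular": [0,0,0]},{"hand": 1,"offset": [8,-13,-1.4],"angular": [0,0,0]},{"hand": 1,"offset": [8.7,-14.4,-1.6],"angular": [0,0,0]},{"hand": 1,"offset": [8.7,-14.4,-1.6],"angular": [0,0,0]},{"hand": 1,"offset": [8.7,-14.4,-1.6],"angular": [0,0,0]}]}}

```text
time: 1.95
tool_pos: [0.4593, 0.1496, 0.1803]
tcp_rot: [-0.345, -3.122, -0.001]
wrist_force: [-0.6, 1.0, -0.0]
width: 1.0
```

Run:
```python
from h import *
from workcell import bot
s=bot.read_state();print(s["tool_pos"],s["wrist_force"])
W=bot.read_camera("wrist");cv2.imwrite("pics/w1.png",W["frame"])
for p,st in blobs(W["frame"],"blue"): print(p.round(),st,onz(W,p,.078).round(4))
```

```text
[0.45928538 0.14956827 0.18028624] [-0.64322139  0.9612656  -0.03120059]
[323. 196.] [ 285  159   77   75 4496] [0.4584 0.1482 0.078 ]
[ 21. 224.] [   0  173   52   93 3699] [ 0.4312 -0.07    0.078 ]
```

View pics/w1.png

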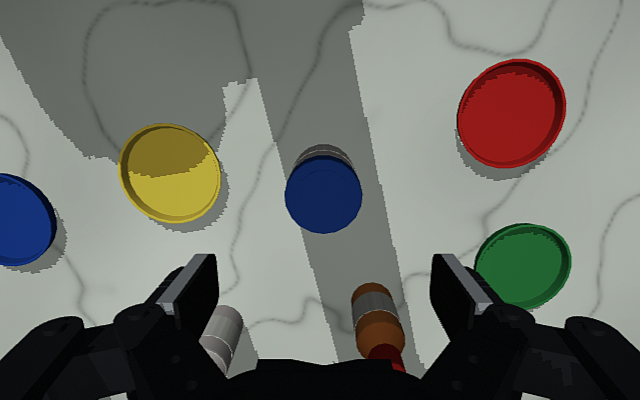

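The wrist view shows the blue lid at (323,196), centred between the fingers, and the ray cast agrees to 1–2 mm. Descending.

Request:
{"op": "drive_tool", "data": {"deltas": [{"hand": 1,"offset": [0,-0.1,-3],"angular": [0,0,0]},{"hand": 1,"offset": [0,-0.1,-7],"angular": [0,0,0]},{"hand": 1,"offset": [0,-0.1,-11],"angular": [0,0,0]},{"hand": 1,"offset": [0,-0.1,-14],"angular": [0,0,0]},{"hand": 1,"offset": [0,-0.1,-15],"angular": [0,0,0]},{"hand": 1,"offset": [0,-0.1,-15],"angular": [0,0,0]},{"hand": 0.4,"offset": [0,-0.1,-15],"angular": [0,0,0]},{"hand": 0.4,"offset": [0,-0.1,-15],"angular": [0,0,0]}]}}

```text
time: 3.0
tool_pos: [0.4613, 0.1482, 0.0321]
tcp_rot: [0.346, 3.12, 0.002]
wrist_force: [-1.9, 0.4, 2.3]
width: 0.644
```

Request:
{"op": "drive_tool", "data": {"deltas": [{"hand": 0.4,"offset": [0,0,0],"angular": [0,0,0]},{"hand": 0.4,"offset": [0,0,0],"angular": [0,0,0]},{"hand": 0.4,"offset": [0,0,0],"angular": [0,0,0]},{"hand": 0.4,"offset": [0,0,0],"angular": [0,0,0]}]}}

```text
time: 3.5
tool_pos: [0.4613, 0.1482, 0.032]
tcp_rot: [0.346, 3.12, 0.002]
wrist_force: [-0.9, 1.2, 6.1]
width: 0.644
```

Request:
{"op": "drive_tool", "data": {"deltas": [{"hand": 0.4,"offset": [0,0,1],"angular": [0,0,0]},{"hand": 0.4,"offset": [0,0,3.5],"angular": [0,0,0]},{"hand": 0.4,"offset": [0,0,7],"angular": [0,0,0]},{"hand": 0.4,"offset": [0,0,10.5],"angular": [0,0,0]},{"hand": 0.4,"offset": [-0.1,-1,13],"angular": [0,0,0]},{"hand": 0.4,"offset": [-0.3,-3.5,14],"angular": [0,0,0]},{"hand": 0.4,"offset": [-0.5,-7,14],"angular": [0,0,0]},{"hand": 0.4,"offset": [-0.8,-11,14],"angular": [0,0,0]}]}}

```text
time: 4.5
tool_pos: [0.4513, 0.0367, 0.1707]
tcp_rot: [0.344, 3.122, -0.0]
wrist_force: [0.3, 0.8, -2.4]
width: 0.647
```

Request:
{"op": "drive_tool", "data": {"deltas": [{"hand": 0.4,"offset": [-0.4,-4,0],"angular": [0,0,0]},{"hand": 0.4,"offset": [-0.8,-8,0],"angular": [0,0,0]},{"hand": 0.4,"offset": [-1.2,-12,0],"angular": [0,0,0]},{"hand": 0.4,"offset": [-1.4,-15.5,0],"angular": [0,0,0]},{"hand": 0.4,"offset": [-1.6,-18,0],"angular": [0,0,0]},{"hand": 0.4,"offset": [-1.6,-18.9,0],"angular": [0,0,0]},{"hand": 0.4,"offset": [-1.6,-18.9,0],"angular": [0,0,0]},{"hand": 0.4,"offset": [-1.6,-18.9,0],"angular": [0,0,0]}]}}

```text
time: 5.5
tool_pos: [0.4356, -0.1505, 0.1701]
tcp_rot: [-0.345, -3.122, -0.001]
wrist_force: [0.8, -0.6, -1.9]
width: 0.643
```

Run:
```python
from h import *
from workcell import bot
W=bot.read_camera("wrist");cv2.imwrite("pics/w2.png",W["frame"])
print(bot.read_state()["wrist_force"])
for p,st in blobs(W["frame"],"blue"): print(p.round(),st,onz(W,p,.231).round(4))
```

```text
[-0.91393694  0.13284248 -2.79701306]
[324. 161.] [ 271  125  106   77 5033] [ 0.3818 -0.1395  0.231 ]
[324. 297.] [  235   221   179   146 20545] [ 0.4164 -0.1473  0.231 ]
[598. 348.] [574 334  45  36 503] [ 0.4475 -0.0789  0.231 ]
```

View pics/w2.png

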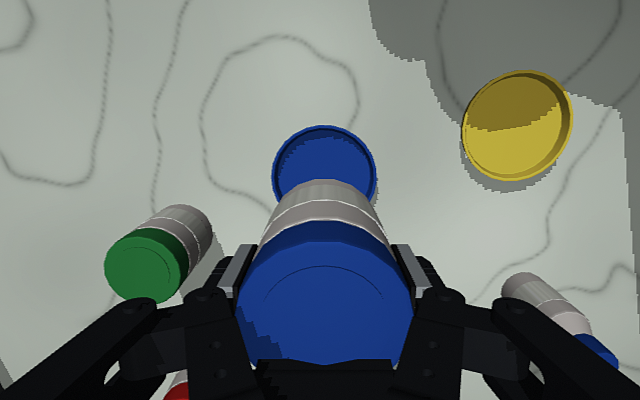

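The blue jar hangs upright in the grip, with the blue dish just beyond it at (324,160), and the TCP is over the dish centre. Lowering gently.

Request:
{"op": "drive_tool", "data": {"deltas": [{"hand": 0.4,"offset": [0,0,-2],"angular": [0,0,0]},{"hand": 0.4,"offset": [0,0,-5.5],"angular": [0,0,0]},{"hand": 0.4,"offset": [0,0,-9],"angular": [0,0,0]},{"hand": 0.4,"offset": [0,0,-11.5],"angular": [0,0,0]},{"hand": 0.4,"offset": [0,0,-12.6],"angular": [0,0,0]},{"hand": 0.4,"offset": [0,0,-13],"angular": [0,0,0]},{"hand": 0.4,"offset": [0,0,-13.2],"angular": [0,0,0]},{"hand": 0.4,"offset": [0,0,-13.3],"angular": [0,0,0]}]}}

```text
time: 6.55
tool_pos: [0.4367, -0.1517, 0.0382]
tcp_rot: [0.346, 3.121, -0.001]
wrist_force: [-0.1, -0.3, -1.7]
width: 0.648
```

Request:
{"op": "drive_tool", "data": {"deltas": [{"hand": 0.4,"offset": [0,0,-0.1],"angular": [0,0,0]},{"hand": 0.4,"offset": [0,0,-0.15],"angular": [0,0,0]}]}}

```text
time: 6.8
tool_pos: [0.4361, -0.1515, 0.0361]
tcp_rot: [0.346, 3.122, -0.0]
wrist_force: [-0.4, 0.7, -2.3]
width: 0.644
```

Request:
{"op": "drive_tool", "data": {"deltas": [{"hand": 0.4,"offset": [0,0,-0.05],"angular": [0,0,0]},{"hand": 0.4,"offset": [0,0,-0.1],"angular": [0,0,0]},{"hand": 0.4,"offset": [0,0,-0.1],"angular": [0,0,0]}]}}

```text
time: 7.18
tool_pos: [0.4361, -0.1516, 0.036]
tcp_rot: [0.346, 3.122, -0.0]
wrist_force: [-4.2, 1.3, 9.3]
width: 0.646
```

Contact felt (+9 N). Releasing and lifting.

Request:
{"op": "drive_tool", "data": {"deltas": [{"hand": 0.75,"offset": [0,0,0.05],"angular": [0,0,0]},{"hand": 1,"offset": [0,0,0.05],"angular": [0,0,0]},{"hand": 1,"offset": [0,0,0.05],"angular": [0,0,0]},{"hand": 1,"offset": [0,0,2],"angular": [0,0,0]},{"hand": 1,"offset": [0,0,6],"angular": [0,0,0]},{"hand": 1,"offset": [0,0,10],"angular": [0,0,0]},{"hand": 1,"offset": [0,0,13.5],"angular": [0,0,0]},{"hand": 1,"offset": [2,-0.2,14.5],"angular": [0,0,0]}]}}

```text
time: 8.18
tool_pos: [0.4569, -0.1539, 0.1827]
tcp_rot: [0.346, 3.118, -0.002]
wrist_force: [-0.3, 0.5, 0.1]
width: 1.001
```

Request:
{"op": "drive_tool", "data": {"deltas": [{"hand": 1,"offset": [4,-0.4,0],"angular": [0,0,0]},{"hand": 1,"offset": [9,-0.9,0],"angular": [0,0,0]},{"hand": 1,"offset": [13,-1.3,0],"angular": [0,0,0]},{"hand": 1,"offset": [15.3,-1.5,0],"angular": [0,0,0]},{"hand": 1,"offset": [15.3,-1.5,0],"angular": [0,0,0]},{"hand": 1,"offset": [15.3,-1.5,0],"angular": [0,0,0]}]}}

```text
time: 8.93
tool_pos: [0.6079, -0.1682, 0.1791]
tcp_rot: [-0.346, -3.121, -0.0]
wrist_force: [-0.6, 0.1, 0.3]
width: 1.004
```

Run:
```python
from h import *
from workcell import bot
print(bot.read_state()["tool_pos"].round(4))
W=bot.read_camera("wrist");cv2.imwrite("pics/w3.png",W["frame"])
for c in HUE:
  for p,st in blobs(W["frame"],c): print(c,p.round(),st,onz(W,p,.078).round(4))
```

```text
[ 0.6079 -0.1682  0.1791]
red [140. 222.] [ 101  184   77   78 4666] [ 0.5972 -0.3026  0.078 ]
yellow [324. 196.] [ 285  157   78   79 4790] [ 0.607 -0.169  0.078]
green [80. 25.] [  32    0   91   60 4315] [ 0.4659 -0.2934  0.078 ]
blue [297.   8.] [ 255    0   85   21 1117] [ 0.4856 -0.159   0.078 ]
blue [611. 113.] [ 577   93   60   46 1810] [0.5925 0.0295 0.078 ]
```

View pics/w3.png

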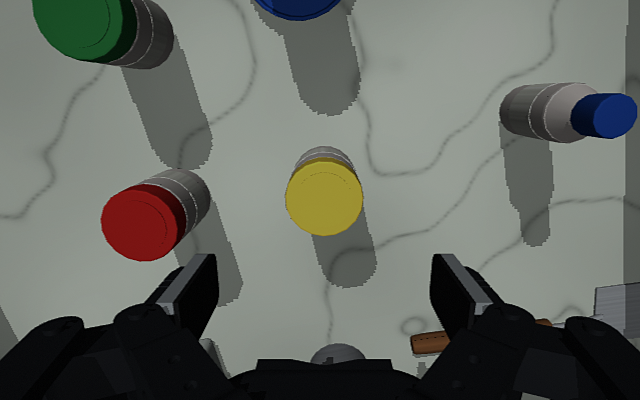

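The yellow lid at (324,196) is centred between the fingers, and the red jar at left is clear of them.

Request:
{"op": "drive_tool", "data": {"deltas": [{"hand": 1,"offset": [0,0,-3],"angular": [0,0,0]},{"hand": 1,"offset": [0,0,-7],"angular": [0,0,0]},{"hand": 1,"offset": [0,0,-11],"angular": [0,0,0]},{"hand": 1,"offset": [0,0,-14],"angular": [0,0,0]},{"hand": 1,"offset": [0,0,-14.8],"angular": [0,0,0]},{"hand": 0.4,"offset": [0,0,-14.8],"angular": [0,0,0]},{"hand": 0.4,"offset": [0,0,-14.8],"angular": [0,0,0]},{"hand": 0.4,"offset": [0,0,-14.8],"angular": [0,0,0]}]}}

```text
time: 9.98
tool_pos: [0.6103, -0.1688, 0.0338]
tcp_rot: [0.346, 3.119, -0.001]
wrist_force: [0.1, -0.2, 3.3]
width: 0.645
```

Request:
{"op": "drive_tool", "data": {"deltas": [{"hand": 0.4,"offset": [0,0,0],"angular": [0,0,0]},{"hand": 0.4,"offset": [0,0,1],"angular": [0,0,0]},{"hand": 0.4,"offset": [0,0,3.5],"angular": [0,0,0]},{"hand": 0.4,"offset": [0,0,7],"angular": [0,0,0]},{"hand": 0.4,"offset": [0,0,10.5],"angular": [0,0,0]},{"hand": 0.4,"offset": [0,0,13],"angular": [0,0,0]},{"hand": 0.4,"offset": [-1,1,14],"angular": [0,0,0]},{"hand": 0.4,"offset": [-3,3,14],"angular": [0,0,0]}]}}

```text
time: 10.98
tool_pos: [0.5785, -0.1382, 0.1724]
tcp_rot: [0.347, 3.121, -0.0]
wrist_force: [0.2, 0.1, -1.4]
width: 0.649
```

Request:
{"op": "drive_tool", "data": {"deltas": [{"hand": 0.4,"offset": [-3,3.1,0],"angular": [0,0,0]},{"hand": 0.4,"offset": [-6,6.2,0],"angular": [0,0,0]},{"hand": 0.4,"offset": [-9,9.3,0],"angular": [0,0,0]},{"hand": 0.4,"offset": [-12,12.4,0],"angular": [0,0,0]},{"hand": 0.4,"offset": [-14,14.4,0],"angular": [0,0,0]},{"hand": 0.4,"offset": [-14.9,15.3,0],"angular": [0,0,0]},{"hand": 0.4,"offset": [-14.9,15.3,0],"angular": [0,0,0]},{"hand": 0.4,"offset": [-14.9,15.3,0],"angular": [0,0,0]}]}}

```text
time: 11.98
tool_pos: [0.4304, 0.0142, 0.1718]
tcp_rot: [0.346, 3.122, -0.0]
wrist_force: [0.2, 0.2, -1.8]
width: 0.644
```

Request:
{"op": "drive_tool", "data": {"deltas": [{"hand": 0.4,"offset": [0,0.1,-2],"angular": [0,0,0]},{"hand": 0.4,"offset": [0,0.1,-5.5],"angular": [0,0,0]},{"hand": 0.4,"offset": [0,0.1,-9],"angular": [0,0,0]},{"hand": 0.4,"offset": [0,0.1,-11.5],"angular": [0,0,0]},{"hand": 0.4,"offset": [0,0.1,-12.6],"angular": [0,0,0]},{"hand": 0.4,"offset": [0,0.1,-13],"angular": [0,0,0]},{"hand": 0.4,"offset": [0,0.1,-13.2],"angular": [0,0,0]},{"hand": 0.4,"offset": [0,0.1,-13.2],"angular": [0,0,0]}]}}

```text
time: 12.98
tool_pos: [0.4307, 0.0156, 0.0406]
tcp_rot: [0.346, 3.121, 0.0]
wrist_force: [0.3, -0.1, -1.5]
width: 0.643
```

Request:
{"op": "drive_tool", "data": {"deltas": [{"hand": 0.4,"offset": [0,0,-0.1],"angular": [0,0,0]},{"hand": 0.4,"offset": [0,0,-0.15],"angular": [0,0,0]}]}}

```text
time: 13.22
tool_pos: [0.4301, 0.0156, 0.0387]
tcp_rot: [0.346, 3.122, 0.0]
wrist_force: [0.7, -0.3, -1.7]
width: 0.645
```

Request:
{"op": "drive_tool", "data": {"deltas": [{"hand": 0.4,"offset": [0,0,-0.1],"angular": [0,0,0]},{"hand": 0.4,"offset": [0,0,-0.15],"angular": [0,0,0]}]}}

```text
time: 13.48
tool_pos: [0.4301, 0.0157, 0.0378]
tcp_rot: [-0.346, -3.122, 0.0]
wrist_force: [-5.2, 0.5, 11.3]
width: 0.645
```

Request:
{"op": "drive_tool", "data": {"deltas": [{"hand": 0.4,"offset": [0,0,-0.03],"angular": [0,0,0]},{"hand": 0.4,"offset": [0,0,-0.05],"angular": [0,0,0]}]}}

```text
time: 13.72
tool_pos: [0.4301, 0.0157, 0.0378]
tcp_rot: [-0.346, -3.122, 0.0]
wrist_force: [-5.7, 0.6, 13.0]
width: 0.649
```

Request:
{"op": "drive_tool", "data": {"deltas": [{"hand": 0.75,"offset": [0,0,0.1],"angular": [0,0,0]},{"hand": 1,"offset": [0,0,0.1],"angular": [0,0,0]},{"hand": 1,"offset": [0,0,0.1],"angular": [0,0,0]},{"hand": 1,"offset": [0,0,2],"angular": [0,0,0]},{"hand": 1,"offset": [0,0,6],"angular": [0,0,0]},{"hand": 1,"offset": [0,0,10],"angular": [0,0,0]},{"hand": 1,"offset": [0,0,13.5],"angular": [0,0,0]},{"hand": 1,"offset": [0.2,-2,14.5],"angular": [0,0,0]}]}}

```text
time: 14.72
tool_pos: [0.4336, -0.004, 0.1841]
tcp_rot: [0.343, 3.118, 0.001]
wrist_force: [0.5, 0.3, 0.2]
width: 1.001
```

Request:
{"op": "drive_tool", "data": {"deltas": [{"hand": 1,"offset": [0.5,-5,0],"angular": [0,0,0]},{"hand": 1,"offset": [1,-10,0],"angular": [0,0,0]},{"hand": 1,"offset": [1.5,-15,0],"angular": [0,0,0]},{"hand": 1,"offset": [2,-20,0],"angular": [0,0,0]},{"hand": 1,"offset": [2.5,-25,0],"angular": [0,0,0]},{"hand": 1,"offset": [2.8,-28.7,0],"angular": [0,0,0]},{"hand": 1,"offset": [2.8,-28.7,0],"angular": [0,0,0]},{"hand": 1,"offset": [2.8,-28.7,0],"angular": [0,0,0]}]}}

```text
time: 15.72
tool_pos: [0.4594, -0.2908, 0.1807]
tcp_rot: [-0.347, -3.121, -0.002]
wrist_force: [0.2, 0.4, 0.2]
width: 0.999
```

Run:
```python
from h import *
from workcell import bot
print(bot.read_state()["tool_pos"].round(4))
W=bot.read_camera("wrist");cv2.imwrite("pics/w4.png",W["frame"])
for c in HUE:
  for p,st in blobs(W["frame"],c): print(c,p.round(),st,onz(W,p,.078).round(4))
T=bot.read_camera("top");cv2.imwrite("pics/top4.png",T["frame"])
```

```text
[ 0.4594 -0.2908  0.1807]
red [345. 343.] [ 314  320   66   45 2243] [ 0.5823 -0.302   0.078 ]
yellow [633.  70.] [623  29  17  79 909] [ 0.4196 -0.0781  0.078 ]
green [324. 194.] [ 286  154   77   78 4639] [ 0.457 -0.291  0.078]
green [  6. 284.] [  0 262  21  37 435] [ 0.4736 -0.5433  0.078 ]
blue [499. 113.] [ 425   57  140  110 8992] [ 0.4282 -0.1649  0.078 ]
```

View pics/w4.png

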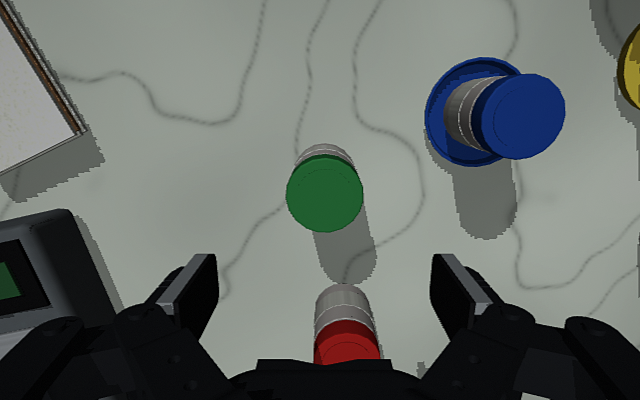

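View pics/top4.png

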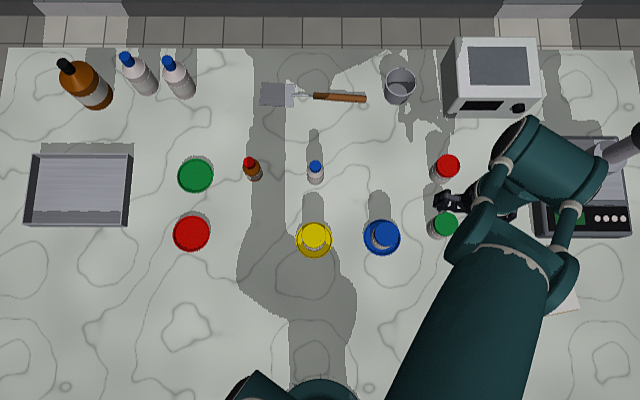

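The wrist view shows the green lid centred at (324,194). The top view shows the blue and yellow jars standing in their dishes, and the bottles untouched. Gripping green.

Request:
{"op": "drive_tool", "data": {"deltas": [{"hand": 1,"offset": [0,0,-3],"angular": [0,0,0]},{"hand": 1,"offset": [0,0,-7],"angular": [0,0,0]},{"hand": 1,"offset": [0,0,-11],"angular": [0,0,0]},{"hand": 1,"offset": [0,0,-14],"angular": [0,0,0]},{"hand": 1,"offset": [0,0,-14.9],"angular": [0,0,0]},{"hand": 0.4,"offset": [0,0,-14.9],"angular": [0,0,0]},{"hand": 0.4,"offset": [0,0,-14.9],"angular": [0,0,0]},{"hand": 0.4,"offset": [0,0,-14.9],"angular": [0,0,0]}]}}

```text
time: 16.82
tool_pos: [0.4612, -0.2921, 0.034]
tcp_rot: [0.346, 3.119, -0.002]
wrist_force: [0.0, 0.3, 2.4]
width: 0.643
```

Request:
{"op": "drive_tool", "data": {"deltas": [{"hand": 0.4,"offset": [0,0,0],"angular": [0,0,0]},{"hand": 0.4,"offset": [0,0,1],"angular": [0,0,0]},{"hand": 0.4,"offset": [0,0,3.5],"angular": [0,0,0]},{"hand": 0.4,"offset": [0,0,7],"angular": [0,0,0]},{"hand": 0.4,"offset": [0,0,10.5],"angular": [0,0,0]},{"hand": 0.4,"offset": [0,0,13.5],"angular": [0,0,0]},{"hand": 0.4,"offset": [0,1,15],"angular": [0,0,0]},{"hand": 0.4,"offset": [0,3,15],"angular": [0,0,0]}]}}

```text
time: 17.82
tool_pos: [0.4601, -0.261, 0.1831]
tcp_rot: [0.348, 3.121, -0.001]
wrist_force: [0.4, 0.4, -3.0]
width: 0.643
```

Request:
{"op": "drive_tool", "data": {"deltas": [{"hand": 0.4,"offset": [0.9,4,0],"angular": [0,0,0]},{"hand": 0.4,"offset": [1.8,8,0],"angular": [0,0,0]},{"hand": 0.4,"offset": [2.7,12,0],"angular": [0,0,0]},{"hand": 0.4,"offset": [3.6,16,0],"angular": [0,0,0]},{"hand": 0.4,"offset": [4.5,20,0],"angular": [0,0,0]},{"hand": 0.4,"offset": [5.4,24,0],"angular": [0,0,0]},{"hand": 0.4,"offset": [6.3,28,0],"angular": [0,0,0]},{"hand": 0.4,"offset": [7.2,32,0],"angular": [0,0,0]}]}}

```text
time: 18.82
tool_pos: [0.5295, 0.061, 0.1799]
tcp_rot: [-0.344, -3.118, 0.001]
wrist_force: [0.2, -0.5, -2.7]
width: 0.647
```

Request:
{"op": "drive_tool", "data": {"deltas": [{"hand": 0.4,"offset": [0.9,4,0],"angular": [0,0,0]},{"hand": 0.4,"offset": [1.8,8,0],"angular": [0,0,0]},{"hand": 0.4,"offset": [2.7,12,0],"angular": [0,0,0]},{"hand": 0.4,"offset": [3.6,16,0],"angular": [0,0,0]},{"hand": 0.4,"offset": [4.5,20,0],"angular": [0,0,0]},{"hand": 0.4,"offset": [5.4,23.5,0],"angular": [0,0,0]},{"hand": 0.4,"offset": [5.9,25.6,0],"angular": [0,0,0]},{"hand": 0.4,"offset": [5.9,25.8,0],"angular": [0,0,0]}]}}

```text
time: 19.82
tool_pos: [0.5894, 0.3178, 0.1805]
tcp_rot: [-0.343, -3.12, 0.003]
wrist_force: [-0.1, -0.4, -2.1]
width: 0.647
```

Request:
{"op": "drive_tool", "data": {"deltas": [{"hand": 0.4,"offset": [0,0,0],"angular": [0,0,0]},{"hand": 0.4,"offset": [0,0,0],"angular": [0,0,0]}]}}

```text
time: 20.08
tool_pos: [0.5905, 0.3154, 0.1821]
tcp_rot: [-0.348, -3.122, 0.001]
wrist_force: [-0.2, -0.3, -2.7]
width: 0.647
```

Run:
```python
from h import *
from workcell import bot
s=bot.read_state();print(s["tool_pos"].round(4),s["wrist_force"],s["q"].round(2))
W=bot.read_camera("wrist");cv2.imwrite("pics/w5.png",W["frame"])
for p,st in blobs(W["frame"],"red"): print(p.round(),st,onz(W,p,.01).round(4))
```

```text
[0.5905 0.3154 0.1821] [-0.18300866 -0.294323   -2.74901955] [ 0.45  0.29  1.67 -0.    1.19 -0.9 ]
[285.  24.] [ 228    0  115   58 5101] [0.4622 0.3113 0.01  ]
[114. 262.] [  95  245   39   35 1040] [0.6295 0.0977 0.01  ]
```

View pics/w5.png

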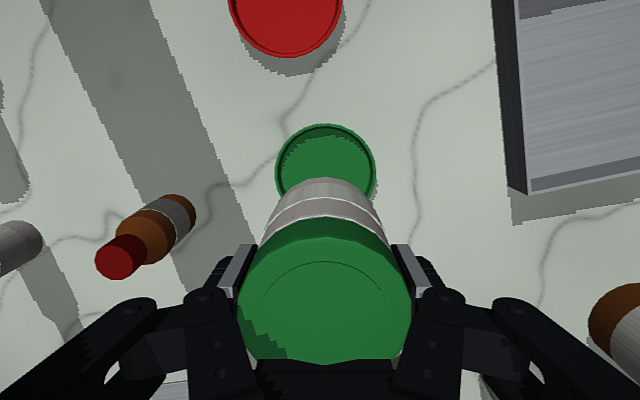

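The green jar is upright in line with its dish, seen at (325,165), and the amber bottle is standing and clear. Lowering.

Request:
{"op": "drive_tool", "data": {"deltas": [{"hand": 0.4,"offset": [0.1,0.1,-2],"angular": [0,0,0]},{"hand": 0.4,"offset": [0.1,0.1,-5.5],"angular": [0,0,0]},{"hand": 0.4,"offset": [0.1,0.1,-9],"angular": [0,0,0]},{"hand": 0.4,"offset": [0.1,0.1,-12],"angular": [0,0,0]},{"hand": 0.4,"offset": [0.1,0.1,-13.4],"angular": [0,0,0]},{"hand": 0.4,"offset": [0.1,0.1,-13.9],"angular": [0,0,0]},{"hand": 0.4,"offset": [0.1,0.1,-14.1],"angular": [0,0,0]},{"hand": 0.4,"offset": [0.1,0.1,-14.1],"angular": [0,0,0]}]}}

```text
time: 21.12
tool_pos: [0.5928, 0.3181, 0.0426]
tcp_rot: [0.346, 3.121, 0.002]
wrist_force: [-1.2, 0.5, -2.4]
width: 0.643
```

Request:
{"op": "drive_tool", "data": {"deltas": [{"hand": 0.4,"offset": [0,0,-0.1],"angular": [0,0,0]},{"hand": 0.4,"offset": [0,0,-0.2],"angular": [0,0,0]}]}}

```text
time: 21.38
tool_pos: [0.5922, 0.3178, 0.04]
tcp_rot: [0.346, 3.121, 0.001]
wrist_force: [0.7, -0.2, -2.5]
width: 0.646
```

Request:
{"op": "drive_tool", "data": {"deltas": [{"hand": 0.4,"offset": [0,0,-0.1],"angular": [0,0,0]},{"hand": 0.4,"offset": [0,0,-0.1],"angular": [0,0,0]}]}}

```text
time: 21.62
tool_pos: [0.5917, 0.3176, 0.0382]
tcp_rot: [-0.346, -3.122, 0.0]
wrist_force: [0.4, 0.4, -1.9]
width: 0.647
```

Request:
{"op": "drive_tool", "data": {"deltas": [{"hand": 0.4,"offset": [0,0,-0.05],"angular": [0,0,0]},{"hand": 0.4,"offset": [0,0,-0.1],"angular": [0,0,0]}]}}

```text
time: 21.88
tool_pos: [0.5918, 0.3176, 0.0381]
tcp_rot: [-0.346, -3.122, 0.0]
wrist_force: [-3.9, -1.1, 5.8]
width: 0.648
```

Request:
{"op": "drive_tool", "data": {"deltas": [{"hand": 0.75,"offset": [0,0,0.05],"angular": [0,0,0]},{"hand": 1,"offset": [0,0,0.05],"angular": [0,0,0]},{"hand": 1,"offset": [0,0,0.05],"angular": [0,0,0]},{"hand": 1,"offset": [0,0,2],"angular": [0,0,0]},{"hand": 1,"offset": [0,0,6],"angular": [0,0,0]},{"hand": 1,"offset": [0,0,10],"angular": [0,0,0]},{"hand": 1,"offset": [0,0,13.5],"angular": [0,0,0]},{"hand": 1,"offset": [0,-2.1,15],"angular": [0,0,0]}]}}

```text
time: 22.88
tool_pos: [0.5936, 0.2978, 0.1919]
tcp_rot: [0.342, 3.117, 0.005]
wrist_force: [0.4, -0.1, 0.0]
width: 1.0
```

Request:
{"op": "drive_tool", "data": {"deltas": [{"hand": 1,"offset": [0,-5,0],"angular": [0,0,0]},{"hand": 1,"offset": [0,-10,0],"angular": [0,0,0]},{"hand": 1,"offset": [0,-15,0],"angular": [0,0,0]},{"hand": 1,"offset": [0,-20,0],"angular": [0,0,0]},{"hand": 1,"offset": [0,-25,0],"angular": [0,0,0]},{"hand": 1,"offset": [0.2,-30,0],"angular": [0,0,0]},{"hand": 1,"offset": [0.4,-35,0],"angular": [0,0,0]},{"hand": 1,"offset": [0.6,-40,0],"angular": [0,0,0]}]}}

```text
time: 23.88
tool_pos: [0.5963, -0.1061, 0.1868]
tcp_rot: [-0.347, -3.121, 0.001]
wrist_force: [0.2, -0.4, -0.4]
width: 1.001
```

Request:
{"op": "drive_tool", "data": {"deltas": [{"hand": 1,"offset": [0.2,-5,0],"angular": [0,0,0]},{"hand": 1,"offset": [0.2,-10,0],"angular": [0,0,0]},{"hand": 1,"offset": [0.2,-15,0],"angular": [0,0,0]},{"hand": 1,"offset": [0.2,-18.5,0],"angular": [0,0,0]},{"hand": 1,"offset": [0.2,-20,0],"angular": [0,0,0]},{"hand": 1,"offset": [0.2,-20,0],"angular": [0,0,0]},{"hand": 1,"offset": [0.2,-20,0],"angular": [0,0,0]}]}}

```text
time: 24.75
tool_pos: [0.5995, -0.3021, 0.187]
tcp_rot: [-0.345, -3.122, -0.001]
wrist_force: [-0.2, 0.9, 1.0]
width: 1.0
```

Run:
```python
from h import *
from workcell import bot
print(bot.read_state()["tool_pos"].round(4))
W=bot.read_camera("wrist");cv2.imwrite("pics/w6.png",W["frame"])
for p,st in blobs(W["frame"],"red"): print(p.round(),st,onz(W,p,.078).round(4))
```

```text
[ 0.5995 -0.3021  0.187 ]
[322. 192.] [ 285  154   76   77 4521] [ 0.5977 -0.3039  0.078 ]
```

View pics/w6.png

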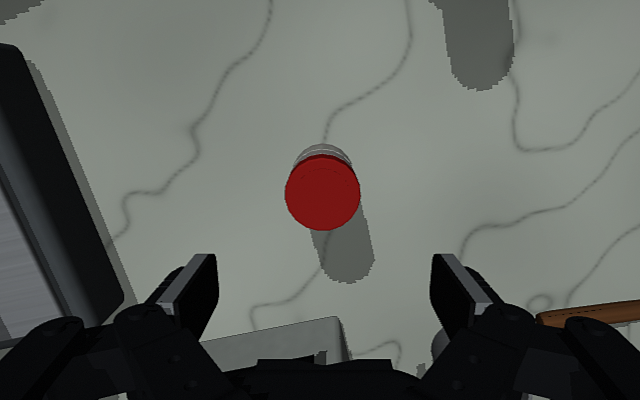

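The red lid at (322,192) is centred. I'll check the clearance to the white box and the scale before descending.

Run:
```python
from h import *
from workcell import bot
T=bot.read_camera("top")
for p in [(445,108),(538,117),(527,140),(536,237)]: print(p,onz(T,p,0).round(3),onz(T,p,.05).round(3))
```

```text
(445, 108) [ 0.783 -0.329  0.   ] [ 0.76  -0.313  0.05 ]
(538, 117) [ 0.759 -0.572  0.   ] [ 0.737 -0.545  0.05 ]
(527, 140) [ 0.695 -0.537  0.   ] [ 0.676 -0.512  0.05 ]
(536, 237) [ 0.441 -0.535  0.   ] [ 0.434 -0.51   0.05 ]
```

Both obstacles are at least 15 cm away. Descending.

Request:
{"op": "drive_tool", "data": {"deltas": [{"hand": 1,"offset": [0,-0.1,-3],"angular": [0,0,0]},{"hand": 1,"offset": [0,-0.1,-7],"angular": [0,0,0]},{"hand": 1,"offset": [0,-0.1,-11],"angular": [0,0,0]},{"hand": 1,"offset": [0,-0.1,-14.5],"angular": [0,0,0]},{"hand": 1,"offset": [0,-0.1,-15.5],"angular": [0,0,0]},{"hand": 0.4,"offset": [0,-0.1,-15.5],"angular": [0,0,0]},{"hand": 0.4,"offset": [0,-0.1,-15.5],"angular": [0,0,0]},{"hand": 0.4,"offset": [0,-0.1,-15.5],"angular": [0,0,0]}]}}

```text
time: 25.85
tool_pos: [0.6014, -0.305, 0.0345]
tcp_rot: [0.346, 3.119, -0.002]
wrist_force: [0.7, 0.2, 3.0]
width: 0.643
```

Request:
{"op": "drive_tool", "data": {"deltas": [{"hand": 0.4,"offset": [0,0,0],"angular": [0,0,0]},{"hand": 0.4,"offset": [0,0,1],"angular": [0,0,0]},{"hand": 0.4,"offset": [0,0,3.5],"angular": [0,0,0]},{"hand": 0.4,"offset": [0,0,7],"angular": [0,0,0]},{"hand": 0.4,"offset": [0,0,10.5],"angular": [0,0,0]},{"hand": 0.4,"offset": [0,0,13.5],"angular": [0,0,0]},{"hand": 0.4,"offset": [-0.2,1,15],"angular": [0,0,0]},{"hand": 0.4,"offset": [-0.7,3,15],"angular": [0,0,0]}]}}

```text
time: 26.85
tool_pos: [0.593, -0.2741, 0.1831]
tcp_rot: [0.348, 3.121, -0.001]
wrist_force: [0.0, 0.7, -3.0]
width: 0.649
```

Request:
{"op": "drive_tool", "data": {"deltas": [{"hand": 0.4,"offset": [-1,4,0],"angular": [0,0,0]},{"hand": 0.4,"offset": [-2,8,0],"angular": [0,0,0]},{"hand": 0.4,"offset": [-3,12,0],"angular": [0,0,0]},{"hand": 0.4,"offset": [-4,16,0],"angular": [0,0,0]},{"hand": 0.4,"offset": [-5,20,0],"angular": [0,0,0]},{"hand": 0.4,"offset": [-6,24,0],"angular": [0,0,0]},{"hand": 0.4,"offset": [-7,28,0],"angular": [0,0,0]},{"hand": 0.4,"offset": [-8,32,0],"angular": [0,0,0]}]}}

```text
time: 27.85
tool_pos: [0.5096, 0.0477, 0.1798]
tcp_rot: [-0.345, -3.118, 0.0]
wrist_force: [1.2, -0.7, -3.4]
width: 0.647
```

Request:
{"op": "drive_tool", "data": {"deltas": [{"hand": 0.4,"offset": [-1,4,0],"angular": [0,0,0]},{"hand": 0.4,"offset": [-2,8,0],"angular": [0,0,0]},{"hand": 0.4,"offset": [-3,12,0],"angular": [0,0,0]},{"hand": 0.4,"offset": [-4,16,0],"angular": [0,0,0]},{"hand": 0.4,"offset": [-5,20,0],"angular": [0,0,0]},{"hand": 0.4,"offset": [-6,24,0],"angular": [0,0,0]},{"hand": 0.4,"offset": [-6.7,26.5,0],"angular": [0,0,0]},{"hand": 0.4,"offset": [-6.9,27.1,0],"angular": [0,0,0]}]}}

```text
time: 28.85
tool_pos: [0.4408, 0.3175, 0.18]
tcp_rot: [-0.341, -3.12, 0.004]
wrist_force: [-0.1, -0.3, -2.4]
width: 0.646
```

Request:
{"op": "drive_tool", "data": {"deltas": [{"hand": 0.4,"offset": [0,0,0],"angular": [0,0,0]},{"hand": 0.4,"offset": [0,0,0],"angular": [0,0,0]}]}}

```text
time: 29.1
tool_pos: [0.4434, 0.3156, 0.1816]
tcp_rot: [-0.347, -3.122, 0.002]
wrist_force: [-1.0, 0.2, -2.6]
width: 0.645
```

Request:
{"op": "drive_tool", "data": {"deltas": [{"hand": 0.4,"offset": [0.1,0.1,-2],"angular": [0,0,0]},{"hand": 0.4,"offset": [0.1,0.1,-5.5],"angular": [0,0,0]},{"hand": 0.4,"offset": [0.1,0.1,-9],"angular": [0,0,0]},{"hand": 0.4,"offset": [0.1,0.1,-12],"angular": [0,0,0]},{"hand": 0.4,"offset": [0.1,0.1,-13.4],"angular": [0,0,0]},{"hand": 0.4,"offset": [0.1,0.1,-13.9],"angular": [0,0,0]},{"hand": 0.4,"offset": [0.1,0.1,-14.1],"angular": [0,0,0]},{"hand": 0.4,"offset": [0.1,0.1,-14.2],"angular": [0,0,0]}]}}

```text
time: 30.1
tool_pos: [0.4458, 0.3182, 0.0415]
tcp_rot: [0.346, 3.121, 0.002]
wrist_force: [0.4, 0.8, -1.9]
width: 0.649
```

Request:
{"op": "drive_tool", "data": {"deltas": [{"hand": 0.4,"offset": [0,0,-0.1],"angular": [0,0,0]},{"hand": 0.4,"offset": [0,0,-0.15],"angular": [0,0,0]}]}}

```text
time: 30.35
tool_pos: [0.4451, 0.3178, 0.0392]
tcp_rot: [0.346, 3.122, 0.001]
wrist_force: [-0.1, -0.1, -2.6]
width: 0.644
```

Request:
{"op": "drive_tool", "data": {"deltas": [{"hand": 0.4,"offset": [0,0,-0.05],"angular": [0,0,0]},{"hand": 0.4,"offset": [0,0,-0.1],"angular": [0,0,0]}]}}

```text
time: 30.6
tool_pos: [0.4449, 0.3178, 0.0385]
tcp_rot: [-0.346, -3.122, -0.0]
wrist_force: [-2.7, -1.4, 5.0]
width: 0.647
```

Contact. Release, rise, and back away toward the start side.

Request:
{"op": "drive_tool", "data": {"deltas": [{"hand": 0.75,"offset": [0,0,0],"angular": [0,0,0]},{"hand": 1,"offset": [0,0,0],"angular": [0,0,0]},{"hand": 1,"offset": [0,0,0],"angular": [0,0,0]},{"hand": 1,"offset": [0,0,2],"angular": [0,0,0]},{"hand": 1,"offset": [0,0,6],"angular": [0,0,0]},{"hand": 1,"offset": [0,0,10],"angular": [0,0,0]},{"hand": 1,"offset": [0,0,14],"angular": [0,0,0]},{"hand": 1,"offset": [-2,2,17],"angular": [0,0,0]}]}}

```text
time: 31.6
tool_pos: [0.4261, 0.3374, 0.21]
tcp_rot: [0.35, 3.12, 0.002]
wrist_force: [0.3, 0.7, -1.0]
width: 0.997
```

Request:
{"op": "drive_tool", "data": {"deltas": [{"hand": 1,"offset": [-4,5,1],"angular": [0,0,0]},{"hand": 1,"offset": [-8,10,1],"angular": [0,0,0]},{"hand": 1,"offset": [-12,15,1],"angular": [0,0,0]},{"hand": 1,"offset": [-16,19,1],"angular": [0,0,0]},{"hand": 1,"offset": [-20,23,1],"angular": [0,0,0]},{"hand": 1,"offset": [-24,27,1],"angular": [0,0,0]},{"hand": 1,"offset": [-26,29,1],"angular": [0,0,0]},{"hand": 1,"offset": [-26,29,1],"angular": [0,0,0]}]}}

```text
time: 32.6
tool_pos: [0.163, 0.6288, 0.2173]
tcp_rot: [-0.341, -3.123, 0.0]
wrist_force: [0.4, -0.3, 0.1]
width: 1.0
```

Run:
```python
from h import *
from workcell import bot
D=dict(red=(.4437,.317),yellow=(.4295,.015),green=(.591,.316),blue=(.4367,-.151))
T=bot.read_camera("top");S=bot.read_camera("side")
cv2.imwrite("pics/top7.png",T["frame"]);cv2.imwrite("pics/side7.png",S["frame"])
# axis of white jar body + lid: circle lid by proximity; project dish centre and expected lid-top centre
for k,(x,y) in D.items():
    print(k,"expected lid px top",proj(T,(x,y,.084)).round(1),"side",proj(S,(x,y,.084)).round(1))
a=T["frame"][120:280,150:480];b=S["frame"][80:360,220:400]
cv2.imwrite("pics/crop7.png",cv2.resize(a,None,fx=2.4,fy=2.4,interpolation=cv2.INTER_CUBIC))
cv2.imwrite("pics/crop7s.png",cv2.resize(b,None,fx=2.1,fy=2.1,interpolation=cv2.INTER_CUBIC))
for col in("red","blue"):
  for p,s in blobs(T["frame"],col):
    if s[4]<200: print(col,p.round(1))
```

```text
red expected lid px top [182.  228.6] side [336.  299.8]
yellow expected lid px top [313.7 235.5] side [354.5 189.9]
green expected lid px top [186.7 166.9] side [264.8 291.5]
blue expected lid px top [386.2 232.8] side [356.7 143.2]
red [248.3 161.8]
blue [125.6  58.6]
blue [167.9  62.6]
blue [314.9 166. ]
```

View pics/crop7.png

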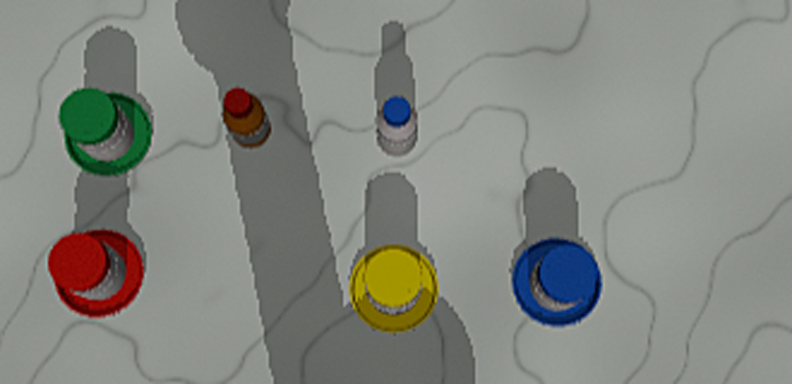

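View pics/crop7s.png

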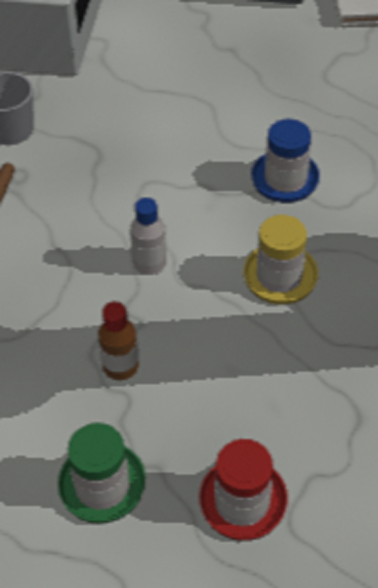

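All four jars stand upright inside their own dishes. Lid centres in the top crop, converted to full-image pixels, are red (183,229), green (187,168), yellow (314,235) and blue (387,233). Each is within about 1 px (2–3 mm) of where a centred jar would appear. The bottle caps are unmoved at (248,162) and (315,166).

```bash
python3 -c "
from workcell import bot
print(bot.finish_job())"
```

```text
the job is handed in; nothing more can be done
None
```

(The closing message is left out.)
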